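Click the spice mills into their graded stand

TASK

Two spice mills, one dark wood and one white, are standing loose on the table. Put each upright into the socket of the wooden stand that matches the diameter of its foot, press it down past the spring catch until it clicks fully home, and let go. Leave the slim mill in the stand and the other things on the table where they are.

Things in the scene. Friction and masses are not known exactly. Their poses are not given: they have to be found in the camera images.
- stand: Pale wooden block fixed to the table at any yaw, 96 (its x) x 300 (its y) x 60 mm high. Origin at the centre of its underside, z up. Along its y runs a row of four round blind sockets 72 mm apart, smallest at -y, largest at +y, each 50 mm deep, mouth chamfered 2 mm. Every socket has two sprung steel balls, on its +x and -x walls, 29 mm above its floor, standing out 4.5 mm.
- socket_30 (a point): Centre of the floor of the smallest round socket of the stand, 32.5 mm in diameter, for the 30 mm foot. z up; the mouth is 50 mm above this point. The slim mill is in it.
- socket_38 (a point): Centre of the floor of the second smallest round socket of the stand, 40.5 mm in diameter, for the 38 mm foot. z up; the mouth is 50 mm above this point. Empty at the start. The two balls hold up a mill about 30 mm short of home; pushed with some 6 to 15 N they give way, then the push drops as they snap into its groove and its underside reaches this floor.
- socket_46 (a point): Centre of the floor of the second largest round socket of the stand, 48.5 mm in diameter, for the 46 mm foot. z up; the mouth is 50 mm above this point. Empty at the start. The two balls hold up a mill about 30 mm short of home; pushed with some 6 to 15 N they give way, then the push drops as they snap into its groove and its underside reaches this floor.
- socket_54 (a point): Centre of the floor of the largest round socket of the stand, 56.5 mm in diameter, for the 54 mm foot. z up; the mouth is 50 mm above this point. Empty, and it stays empty.
- mill_dark: Dark wooden spice mill with a brass band, 150 mm tall, about 200 g, standing on the table. Origin at the centre of its underside, z up its axis. Foot 38 mm in diameter up to 62 mm (underside chamfered to 30 mm over 9 mm), but for a catch groove 20 to 39 mm up; then a neck, narrowest at 82 mm; then a straight round head, 36 mm in diameter, from 96 to 138 mm up (grip here); on top a 16 mm button 6 mm high.
- mill_white: White spice mill with a steel band, 150 mm tall, about 200 g, standing on the table. Origin at the centre of its underside, z up its axis. Foot 46 mm in diameter up to 62 mm (underside chamfered to 38 mm over 9 mm), but for a catch groove 20 to 39 mm up; then a neck, narrowest at 82 mm; then a straight round head, 36 mm in diameter, from 96 to 138 mm up (grip here); on top a 16 mm button 6 mm high.
- mill_slim: Slim mid-brown mill with a 30 mm foot and a 30 mm head, 150 mm tall, already clicked home in the smallest socket. Leave it there. Origin at the centre of its underside.
- kettle: Stainless kettle, 180 mm across, 196 mm high with its black bow handle, spout to its -x. Origin at the centre of its underside. Leave it.
- canister: Glass sugar canister with a clamp lid, 100 mm across, 146 mm high. Origin at the centre of its underside. Leave it.
- bowl: Blue melamine bowl, 150 mm across, 60 mm high. Origin at the centre of its underside. Leave it.
- spoon: Steel serving spoon, 240 mm long, lying on the table along its x axis. Leave it. (Not listed: two fixed stacking crates, 300 mm high, stand beside the robot at the left end of the table, from about y = 0.42 outwards, x = 0 to 0.4.)

How it is judged:
At the end, for the whole second after the job is handed in: Each of the three mills stands upright (within 0.12 rad), at rest, in the socket of its own size: within 5 mm of the socket's centre and its underside within 5 mm of the socket floor, so past the catch; nothing is held (horizontal distance between mill_dark and socket_38 below 0.005 m and z of mill_dark in the frame of socket_38 between -0.005 and 0.005 m and angle between each of mill_dark, mill_white, mill_slim's own z axis and vertical below 0.12 rad and linear speed of each of mill_dark, mill_white, mill_slim below 0.02 m/s and horizontal distance between mill_white and socket_46 below 0.005 m and z of mill_white in the frame of socket_46 between -0.005 and 0.005 m and horizontal distance between mill_slim and socket_30 below 0.005 m and z of mill_slim in the frame of socket_30 between -0.005 and 0.005 m); the robot touches nothing.
It fails at once if the kettle is shifted by more than 30 mm (distance of kettle from where it was at the start of the episode above 0.03 m).
It fails at once if the sugar canister is shifted by more than 30 mm (distance of canister from where it was at the start of the episode above 0.03 m).
It fails at once if the bowl is shifted by more than 30 mm (distance of bowl from where it was at the start of the episode above 0.03 m).
It fails at once if the spoon is shifted by more than 30 mm (distance of spoon from where it was at the start of the episode above 0.03 m).
It fails at once if the slim mill is lifted or shifted by more than 15 mm (distance of mill_slim from where it was at the start of the episode above 0.015 m).
It also fails if it takes over 69 s, if anything falls off the work surface, if the arm or the gripper's body presses on something with over 40 N, if the wrist force passes 120 N, or if a joint passes its speed limit or range.

ROBOT

A 7-joint arm with a two-finger parallel gripper is mounted at the origin on the work surface. World frame = base frame: x ahead of the robot, y to its left, z up, the work surface at z = 0. Lengths are in m, angles in rad, forces in N, time in s.
With the tool pointing down it reaches from about 0.425 to 0.925 m from the base axis. Payload 6.8 kg.
Tool frame: the origin (TCP) lies between the finger pads; the fingertips stand 14 mm ahead of it and the grasp point (between the pads) lies 5 mm behind it; z points along the fingers, y is the direction in which the jaws open and shut (so a half turn about z gives the same grasp; the last joint's range is limited). The gripper opens to 85 mm and grips with 20 to 120 N. Pads are 22 mm wide; open, the fingers measure 114 mm over their backs; the gripper's body (76 mm by 85 mm) begins 54 mm behind the grasp point. The pads swing forward as they close: fully open they stand 13 mm farther back than shut.
Start: joints at [0.995, 0.477, 0.022, 1.555, -0.011, 1.109, -0.083], TCP at [0.304, -0.602, 0.245] pointing down, gripper open.
Joint ranges: [-2.96, 2.96], [-0.34, 2.1], [-1.41, 1.46], [0.24, 2.44], [-1.37, 4.51], [0.17, 1.92], [-2.96, 2.96]. Speed limits (rad/s): [2.39, 2.39, 3.14, 3.14, 3.14, 3.14, 3.14].

INTERFACE

Orientations are given as a unit quaternion [w, x, y, z].
In Python, from station import bot gives the robot as it stands.
- The arm moves only by the shell command python3 -m crank 'ROWS' [FORCE]. ROWS is JSON, a list of rows, each a list of 3 entries, a list of its own where there are three numbers: the shift along the tool's x, y, z in m, then the turn, a rotation vector about the tool's x, y, z in degrees, then the finger opening in m, from 0 to 0.0854. A call has 1 to 10 rows; each row shifts and turns the commanded pose from where the row before left it, along the tool's axes as they then stand; what a row does not reach is not made up. A row lasts 1/8 s, in which the tool goes at most 62.5 mm and 10.7 degrees, less where a joint would pass 70% of its speed; a pose out of reach is approached as far as the arm can. A call is refused whole if a number of a shift passes 0.0625 or a number of a turn 10.7, either way. A call with a gripper value outside its range is refused whole. The fingers move at their own pace and stop on an object; FORCE is the grip in N (left out, the last holds). Time passes only in rows, so rows that do not move let the fingers close. It gives the time, the measured TCP pose, the force and the opening at its end, in the units of the state.
- bot.get_obs(): the state, without advancing time (a new reading comes with each control period).
- bot.read_camera(name): name is "side" or "top"; returns (picture, depth): 480x640x3 uint8, red, green, blue; 480x640 float32, m along the optical axis (not along the pixel's ray), 0 where there is no reading.
- bot.calibration(name): a dict with "fx", "fy", "cx", "cy" (pixels), "extrinsics" (4x4, takes a point from camera to world coordinates). Camera axes: x right, y down, z forward; pixel columns grow to the right and rows downward; lengths in m; the calibration is good to about 2 mm. A picture is of the moment at which its call begins. calibration takes no time and is no camera call.
- bot.hand_in(): hands the job in, once; it reports no verdict.
The state is a dict: "t": time; "q": joint angles; "joint_vel": joint speeds; "joint_torque": joint torques, N m; "eef_pos": TCP position; "tool_rot": TCP orientation; "contact_force": force on the tool from outside, world axes, zero at the start; "torque": the same for the moment, N m; "gripper_width": opening from 0.0 (shut) to 1.0 (fully open).
Only numpy, scipy, OpenCV 4.12 (cv2) and the standard library are available. Lean on these libraries where they do the work, as an engineer would, in place of code of your own. Each camera call takes 0.05 s, during which the arm holds its last target.

## Working session

There is one attempt and no reset: what is moved stays moved. The work goes in short steps, Python scripts to look and compute and a shell command to move; the robot and the scene stay as the last step left them, time stands still between calls to the robot, and variables do not carry over. Pictures are saved under pics/ and viewed, and the job is handed in when it is done.

```bash
mkdir -p pics; ls; python3 - <<'E'
from station import bot
import cv2,numpy as np
print(bot.get_obs())
for n in("top","side"):
    p,d=bot.read_camera(n); cv2.imwrite(f"pics/{n}0.png",p[:,:,::-1]); np.save(f"pics/{n}0d.npy",d); print(n,bot.calibration(n))
E
```

```text
pics
{'t': 0.0, 'q': array([ 0.99487178,  0.47781481,  0.02233633,  1.55642478, -0.01151225,
        1.10931353, -0.08310674]), 'joint_vel': array([-7.05830460e-04, -1.67468576e-04,  6.42840452e-04, -1.72803544e-06,
       -1.36104834e-03,  3.16059361e-04,  8.13150269e-04]), 'joint_torque': array([-3.78970235e-04, -5.96448076e+01,  1.60792049e+00, -2.81201416e+01,
        1.25051202e-02,  9.34409327e-03, -1.02103900e-05]), 'eef_pos': array([ 0.30413042, -0.60197654,  0.24432703]), 'tool_rot': array([-8.74851724e-04,  9.72765156e-01,  2.31791096e-01, -2.72258213e-04]), 'contact_force': array([-0.31480984, -0.35429416,  0.38748516]), 'torque': array([-0.0040853 ,  0.01905379,  0.02255601]), 'gripper_width': 0.997442505285433}
top {'fx': 485.7512080153217, 'fy': 485.7512080153217, 'cx': 319.9777390652097, 'cy': 240.77927428479953, 'extrinsics': array([[ 0.02116065, -0.98723764,  0.1578419 ,  0.44774091],
       [-0.99977479, -0.02064127,  0.00492926, -0.09147377],
       [-0.00160829, -0.15791065, -0.98745209,  1.18529357],
       [ 0.        ,  0.        ,  0.        ,  1.        ]])}
side {'fx': 437.34027354785826, 'fy': 437.34027354785826, 'cx': 316.74693633057547, 'cy': 243.83007453329333, 'extrinsics': array([[ 0.95506825, -0.20926977,  0.20988285,  0.43355524],
       [-0.29601364, -0.70898363,  0.64009229, -0.66582956],
       [ 0.01485154, -0.67346001, -0.73907446,  0.7341684 ],
       [ 0.        ,  0.        ,  0.        ,  1.        ]])}
```

View pics/top0.png

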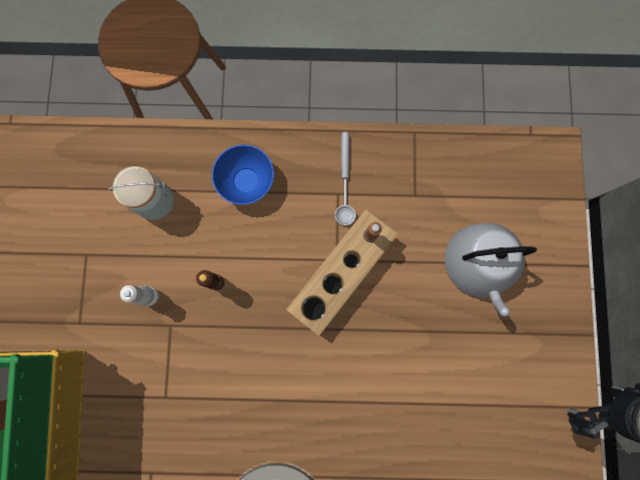

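View pics/side0.png

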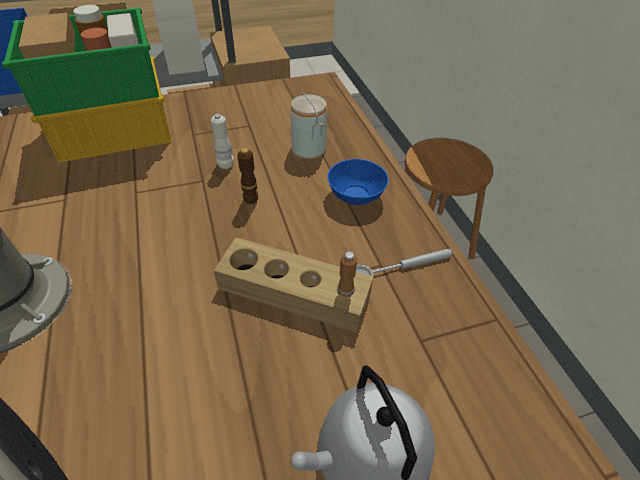

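The top view has the stand's holes at about (313,308), (332,283), (351,260) and the slim mill at (374,230). The white mill's top is at (128,293) and the dark one's at (204,277). I'll enlarge these.

```bash
python3 - <<'E'
import cv2
p=cv2.imread("pics/top0.png")
c=p[200:340,280:405]; cv2.imwrite("pics/c1.png",cv2.resize(c,None,fx=4,fy=4,interpolation=cv2.INTER_CUBIC))
c=p[255:325,105:255]; cv2.imwrite("pics/c2.png",cv2.resize(c,None,fx=5,fy=5,interpolation=cv2.INTER_CUBIC))
s=cv2.imread("pics/side0.png")
c=s[100:220,195:285]; cv2.imwrite("pics/c3.png",cv2.resize(c,None,fx=5,fy=5,interpolation=cv2.INTER_CUBIC))
c=s[230:340,205:385]; cv2.imwrite("pics/c4.png",cv2.resize(c,None,fx=4,fy=4,interpolation=cv2.INTER_CUBIC))
E
```

```text
(no output)
```

View pics/c1.png

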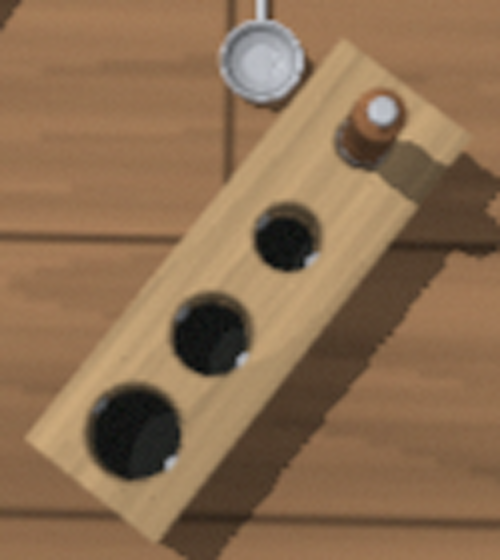

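View pics/c2.png

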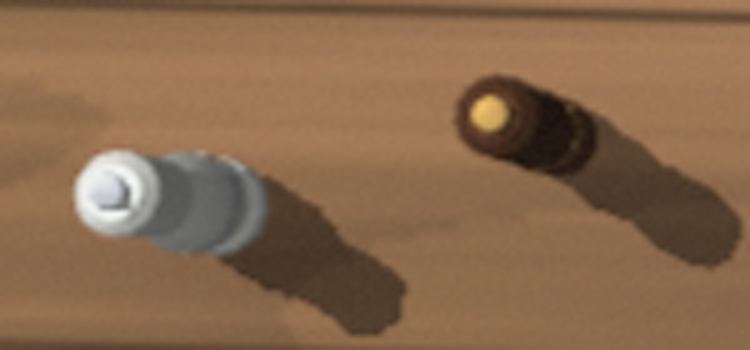

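View pics/c3.png

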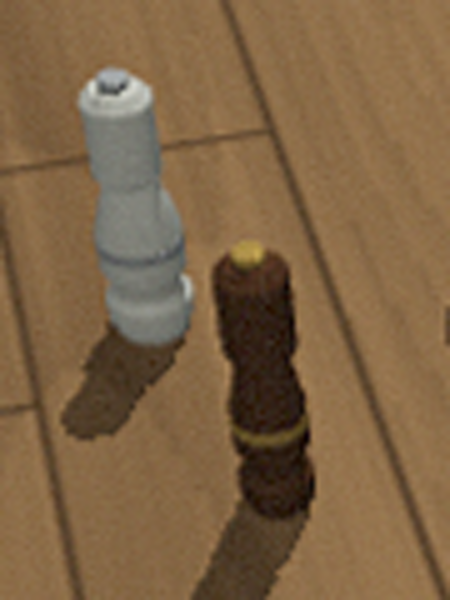

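View pics/c4.png

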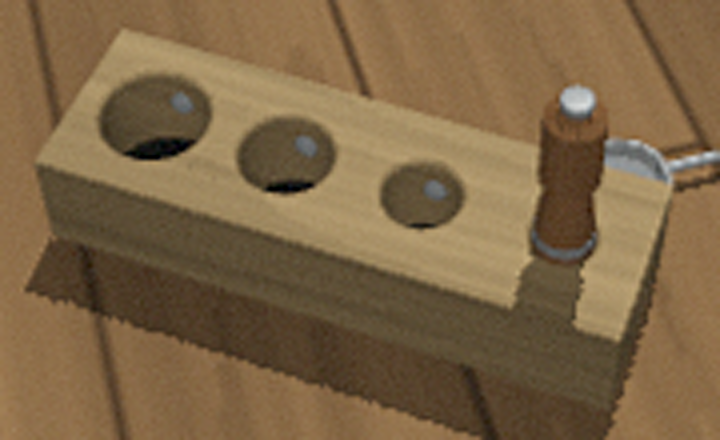

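```bash
cat > h.py <<'E'
import numpy as np
from station import bot
def px(x,y,f,ox,oy): return ((x+.5)/f-.5+ox,(y+.5)/f-.5+oy)
def ray(n,u,v,z):
    c=bot.calibration(n);E=c["extrinsics"]
    d=E[:3,:3]@np.array([(u-c["cx"])/c["fx"],(v-c["cy"])/c["fy"],1]);o=E[:3,3]
    return (o+d*(z-o[2])/d[2])
E
python3 - <<'E'
from h import *
T=lambda f,ox,oy,n:(lambda x,y,z:ray(n,*px(x,y,f,ox,oy),z).round(4)[:2])
c1=T(4,280,200,"top");c2=T(5,105,255,"top");c3=T(5,195,100,"side");c4=T(4,205,230,"side")
for l,p in (("38",(287,237)),("46",(211,334)),("54",(134,431))): print("top",l,c1(*p,.06))
for l,p in (("38",(422,195)),("46",(286,155)),("54",(155,116))): print("side",l,c4(*p,.06))
print("slim",c1(382,109,.16),c4(577,99,.16))
C=[c1(*p,.06) for p in((344,39),(470,135),(158,543),(26,438))];print("corners top",C,np.mean(C,0))
C4=[c4(*p,.06) for p in((122,30),(38,162),(626,340),(672,187))];print("corners side",C4)
C=np.array(C);print([np.linalg.norm(C[i]-C[i-1]).round(4) for i in range(4)])
print("white top",c2(113,190,.15),c2(118,193,.141),"side",c3(113,77,.15),c3(116,95,.141))
print("dark top",c2(490,114,.15),c2(495,116,.141),"side",c3(248,250,.15),c3(253,266,.141))
# depth cloud of mills
c=bot.calibration("top");d=np.load("pics/top0d.npy");E=c["extrinsics"]
v,u=np.mgrid[:480,:640];P=np.stack([(u-c["cx"])/c["fx"]*d,(v-c["cy"])/c["fy"]*d,d],-1)@E[:3,:3].T+E[:3,3]
for n,(x0,x1,y0,y1) in {"white":(115,165,275,315),"dark":(190,230,260,300)}.items():
    Q=P[y0:y1,x0:x1].reshape(-1,3);Q=Q[(Q[:,2]>.125)];print(n,len(Q),Q.min(0).round(3),Q.max(0).round(3))
Q=P[200:340,280:405].reshape(-1,3);Q=Q[abs(Q[:,2]-.06)<.006];print("stand z",np.median(Q[:,2]))
for n,(x0,x1,y0,y1) in {"canister":(105,175,160,220),"bowl":(212,275,145,206),"kettle":(440,540,220,318)}.items():
    Q=P[y0:y1,x0:x1].reshape(-1,3);Q=Q[(Q[:,2]>.03)];print(n,Q.min(0).round(3),Q.max(0).round(3))
E
```

```text
top 38 [ 0.5864 -0.16  ]
top 46 [ 0.529  -0.1166]
top 54 [ 0.4725 -0.0734]
side 38 [ 0.5857 -0.1651]
side 46 [ 0.5283 -0.122 ]
side 54 [ 0.4711 -0.0786]
slim [ 0.6443 -0.2041] [ 0.6429 -0.2081]
corners top [array([ 0.7052, -0.1924]), array([ 0.649 , -0.2668]), array([ 0.4097, -0.0885]), array([ 0.4672, -0.0116])] [ 0.557775 -0.139825]
corners side [array([ 0.4657, -0.015 ]), array([ 0.4105, -0.0916]), array([ 0.6509, -0.2714]), array([ 0.7044, -0.1953])]
[np.float64(0.2989), np.float64(0.0932), np.float64(0.2984), np.float64(0.096)]
white top [0.4933 0.3206] [0.4924 0.322 ] side [0.4917 0.318 ] [0.4915 0.3164]
dark top [0.5289 0.1624] [0.5288 0.1624] side [0.5281 0.1588] [0.5294 0.1589]
white 262 [ 0.448 -0.091  0.125] [0.51  0.341 1.185]
dark 239 [ 0.448 -0.091  0.126] [0.546 0.183 1.185]
stand z 0.05996594139287059
canister [ 0.448 -0.091  0.03 ] [0.777 0.39  1.185]
bowl [ 0.448 -0.091  0.03 ] [0.86  0.178 1.185]
kettle [ 0.448 -0.555  0.03 ] [ 0.683 -0.091  1.185]
```

Both cameras agree to about 4 mm, and the y offset is the same for mills and sockets, so it cancels in the relative moves. The hole spacing comes out at 71.7 mm (72 expected), and the stand top is at z = 0.060. First I'll lift the arm and turn the jaws square to the row, at azimuth 52.8°.

```bash
python3 -m crank '[[[0,0,-0.02],[0,0,-10.6],0.085],[[0,0,-0.02],[0,0,-10.6],0.085],[[0,0,-0.02],[0,0,-10.6],0.085],[[0,0,-0.02],[0,0,-10.6],0.085],[[0,0,-0.01],[0,0,-10.6],0.085],[[0,0,0],[0,0,-10.6],0.085],[[0,0,0],[0,0,-10.6],0.085],[[0,0,0],[0,0,-10.6],0.085],[[0,0,0],[0,0,-10.6],0.085],[[0,0,0],[0,0,-10.6],0.085]]' 
cat >> h.py <<'E'
from scipy.spatial.transform import Rotation as R
def rep(tx=None,ty=None,tz=None,az=52.8):
    o=bot.get_obs();q=o["tool_rot"];r=R.from_quat(np.r_[q[1:],q[0]]);M=r.as_matrix()
    print("t",round(o["t"],2),"pos",o["eef_pos"].round(4),"yaz",np.degrees(np.arctan2(M[1,1],M[0,1])).round(2),"z",M[:,2].round(4),"F",o["contact_force"].round(1),"w",round(o["gripper_width"],3),"q",o["q"].round(2))
    if tx is not None:
        Mt=np.array(M)
        a=np.radians(az);Mt=np.c_[[np.sin(a),-np.cos(a),0],[np.cos(a),np.sin(a),0],[0,0,-1]]
        print("turn deg (tool)",np.degrees(R.from_matrix(M.T@Mt).as_rotvec()).round(2),"shift in final axes",(Mt.T@(np.array([tx,ty,tz])-o["eef_pos"])).round(4))
E
python3 -c "
from h import *
rep(.5288,.1606,.33)"
```

```text
t: 1.35
eef_pos: [0.3042, -0.6023, 0.3347]
tool_rot: [-0.0, 0.398, 0.918, 0.0]
contact_force: [0.1, 0.1, 0.6]
gripper_width: 0.995
t 1.35 pos [ 0.3042 -0.6023  0.3347] yaz 43.15 z [-6.e-04  1.e-03 -1.e+00] F [0.1 0.1 0.6] w 0.995 q [ 1.24  0.44 -0.34  1.42  0.15  1.3   1.65]Traceback (most recent call last):
  File "<string>", line 3, in <module>
    rep(.5288,.1606,.33)
    ~~~^^^^^^^^^^^^^^^^^
  File "h.py", line 15, in rep
    print("turn deg (tool)",np.degrees(R.from_matrix(M.T@Mt).as_rotvec()).round(2),"shift in final axes",(Mt.T@(np.array([tx,ty,tz])-o["eef_pos"])).round(4))
                                       ~~~~~~~~~~~~~^^^^^^^^
  File "scipy/spatial/transform/_rotation.pyx", line 1143, in scipy.spatial.transform._rotation.Rotation.from_matrix
ValueError: Non-positive determinant (left-handed or null coordinate frame) in rotation matrix 0: [[-9.85852123e-01  1.67613706e-01 -1.11206186e-03]
 [ 1.67614046e-01  9.85852668e-01 -2.19758405e-04]
 [-1.05949463e-03  4.03046479e-04  9.99999358e-01]].
```

```bash
sed -i 's/\[np.sin(a),-np.cos(a),0\]/[-np.sin(a),np.cos(a),0]/' h.py; python3 -c "
from h import *
rep(.5288,.1606,.33)"
```

```text
t 1.35 pos [ 0.3042 -0.6023  0.3347] yaz 43.15 z [-6.e-04  1.e-03 -1.e+00] F [0.1 0.1 0.6] w 0.995 q [ 1.24  0.44 -0.34  1.42  0.15  1.3   1.65]
turn deg (tool) [ 0.02 -0.06 -9.65] shift in final axes [0.2823 0.7435 0.0047]
```

```bash
python3 -m crank '[[[0,0,0],[0,0,-9.65],0.085],[[0.0188,0.0496,0],[0,0,0],0.085],[[0.0188,0.0496,0],[0,0,0],0.085],[[0.0188,0.0496,0],[0,0,0],0.085],[[0.0188,0.0496,0],[0,0,0],0.085],[[0.0188,0.0496,0],[0,0,0],0.085],[[0.0188,0.0496,0],[0,0,0],0.085],[[0.0188,0.0496,0],[0,0,0],0.085],[[0.0188,0.0496,0],[0,0,0],0.085],[[0.0188,0.0496,0],[0,0,0],0.085]]'
python3 -m crank '[[[0.0188,0.0496,0],[0,0,0],0.085],[[0.0188,0.0496,0],[0,0,0],0.085],[[0.0188,0.0496,0],[0,0,0],0.085],[[0.0188,0.0496,0],[0,0,0],0.085],[[0.0188,0.0496,0],[0,0,0],0.085],[[0,0,0],[0,0,0],0.085],[[0,0,0],[0,0,0],0.085]]'
python3 -c "
from h import *
rep(.5288,.1606,.22)
import cv2
for n in('top','side'):
  p,_=bot.read_camera(n); cv2.imwrite(f'pics/{n}1.png',p[:,:,::-1])
p=cv2.imread('pics/side1.png')[20:260,150:420];cv2.imwrite('pics/s1c.png',cv2.resize(p,None,fx=2.4,fy=2.4))
p=cv2.imread('pics/top1.png')[180:360,60:320];cv2.imwrite('pics/t1c.png',cv2.resize(p,None,fx=3,fy=3))
"
```

```text
t: 2.6
eef_pos: [0.4423, -0.1438, 0.3351]
tool_rot: [-0.0, 0.322, 0.947, -0.0]
contact_force: [-0.3, -0.5, -0.8]
gripper_width: 0.994
t: 3.48
eef_pos: [0.5186, 0.1078, 0.3348]
tool_rot: [-0.0, 0.322, 0.947, -0.001]
contact_force: [-0.1, -0.7, -0.2]
gripper_width: 0.994
t 3.48 pos [0.5186 0.1078 0.3348] yaz 52.46 z [-1.1e-03 -7.0e-04 -1.0e+00] F [-0.1 -0.7 -0.2] w 0.994 q [ 0.4   0.26 -0.86  1.74  0.21  1.23  0.4 ]
turn deg (tool) [-0.07 -0.02 -0.34] shift in final axes [0.0238 0.0482 0.1148]
```

View pics/s1c.png

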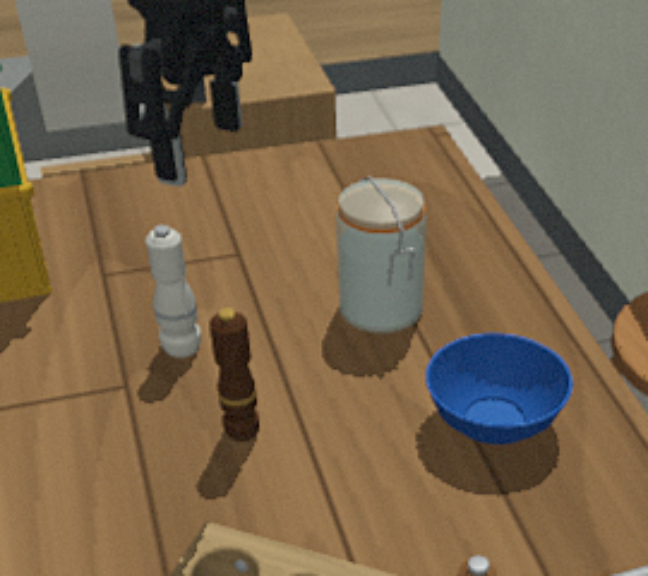

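View pics/t1c.png

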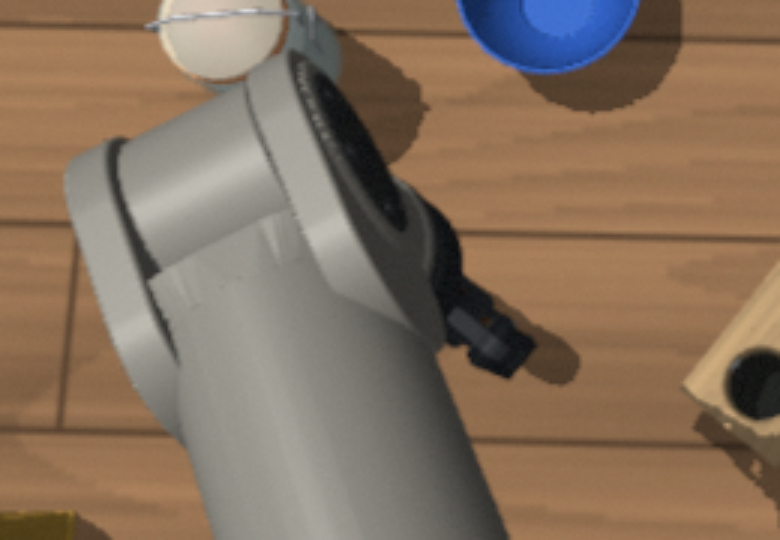

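The gripper fell about 53 mm short, and the fingers hang clear of both mills. I'll close the remaining distance above the dark mill.

```bash
python3 -m crank '[[[0.012,0.024,0.02],[0,0,-0.3],0.085],[[0.012,0.024,0.03],[0,0,0],0.085],[[0,0,0.03],[0,0,0],0.085],[[0,0,0.035],[0,0,0],0.085],[[0,0,0],[0,0,0],0.085]]'
python3 -c "
from h import *
rep(.5288,.1606,.114)
import cv2
for n in('side',):
  p,_=bot.read_camera(n); cv2.imwrite(f'pics/{n}2.png',p[:,:,::-1])
p=cv2.imread('pics/side2.png')[0:240,0:320];cv2.imwrite('pics/s2c.png',cv2.resize(p,None,fx=2.4,fy=2.4))
"
```

```text
t: 4.2
eef_pos: [0.5277, 0.1586, 0.2181]
tool_rot: [-0.002, 0.32, 0.947, -0.002]
contact_force: [0.7, 0.2, 0.3]
gripper_width: 0.996
t 4.2 pos [0.5277 0.1586 0.2181] yaz 52.63 z [-0.0048 -0.0023 -1.    ] F [0.7 0.2 0.3] w 0.996 q [ 0.24  0.42 -0.82  1.84  0.35  1.04  0.2 ]
turn deg (tool) [-0.27 -0.14 -0.17] shift in final axes [0.0003 0.0023 0.1041]
```

View pics/s2c.png

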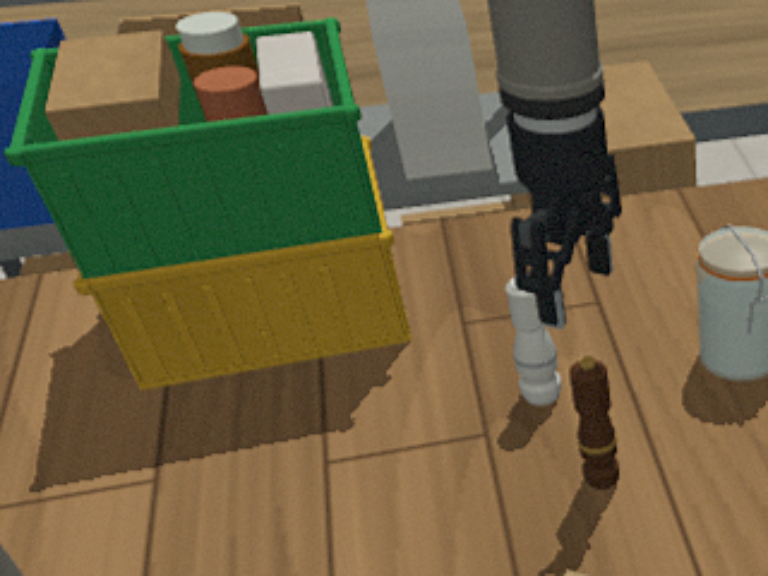

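```bash
python3 -c "
from h import *
print(ray('side',240,124,.204),ray('side',240,124,.217),ray('side',588/2.4,362/2.4,.15))"
```

```text
[0.52835148 0.17754024 0.204     ] [0.52602703 0.15686038 0.217     ] [0.52894736 0.15375021 0.15      ]
```

The fingertips line up with the dark mill in the side view, with the midpoint at (240,124) and the mill's top at (245,151). I'll go down and grip.

```bash
python3 -m crank '[[[0,0.002,0.025],[-0.2,-0.1,0],0.085],[[0,0,0.03],[0,0,0],0.085],[[0,0,0.025],[0,0,0],0.085],[[0,0,0.02],[0,0,0],0.085],[[0,0,0.004],[0,0,0],0.085],[[0,0,0],[0,0,0],0.06],[[0,0,0],[0,0,0],0.05]]' 80
python3 -c "
from h import *
rep(.5288,.1606,.114)"
python3 -m crank '[[[0,0,0],[0,0,0],0.02],[[0,0,0],[0,0,0],0.02],[[0,0,0],[0,0,0],0.02],[[0,0,0],[0,0,0],0.02],[[0,0,0],[0,0,0],0.02]]' 80
python3 -c "
from h import *
rep(.5288,.1606,.114)"
```

```text
t: 5.12
eef_pos: [0.5311, 0.1632, 0.1174]
tool_rot: [0.002, 0.319, 0.948, 0.002]
contact_force: [-0.0, -0.0, -0.2]
gripper_width: 0.599
t 5.12 pos [0.5311 0.1632 0.1174] yaz 52.74 z [ 0.0052  0.0022 -1.    ] F [-0.  -0.  -0.2] w 0.599 q [ 0.17  0.55 -0.75  1.92  0.49  0.86  0.09]
turn deg (tool) [ 0.28  0.16 -0.06] shift in final axes [ 0.0003 -0.0035  0.0034]
t: 5.75
eef_pos: [0.5307, 0.1626, 0.1174]
tool_rot: [0.002, 0.319, 0.948, 0.001]
contact_force: [-2.4, -1.8, 6.9]
gripper_width: 0.406
t 5.75 pos [0.5307 0.1626 0.1174] yaz 52.74 z [ 4.2e-03  6.0e-04 -1.0e+00] F [-2.4 -1.8  6.9] w 0.406 q [ 0.17  0.55 -0.74  1.92  0.49  0.86  0.09]
turn deg (tool) [ 0.17  0.17 -0.06] shift in final axes [ 0.0003 -0.0027  0.0034]
```

```bash
python3 -m crank '[[[0,0,-0.02],[0,0,0],0.02],[[0,0,-0.03],[0,0,0],0.02],[[0,0,-0.04],[0,0,0],0.02],[[0,0,-0.03],[0,0,0],0.02],[[0,0,0],[0,0,0],0.02],[[0,0,0],[0,0,0],0.02]]' 80
python3 -c "
from h import *
rep(.5868,-.1615,.24)
import cv2
for n in('side',):
  p,_=bot.read_camera(n); cv2.imwrite(f'pics/{n}3.png',p[:,:,::-1])
"
```

```text
t: 6.5
eef_pos: [0.5296, 0.1623, 0.2359]
tool_rot: [0.001, 0.319, 0.948, 0.001]
contact_force: [-0.7, 0.6, -1.9]
gripper_width: 0.405
t 6.5 pos [0.5296 0.1623 0.2359] yaz 52.75 z [ 0.003   0.0012 -1.    ] F [-0.7  0.6 -1.9] w 0.405 q [ 0.25  0.4  -0.83  1.82  0.34  1.07  0.21]
turn deg (tool) [ 0.16  0.09 -0.05] shift in final axes [-0.2414 -0.2234 -0.0041]
```

View pics/side3.png

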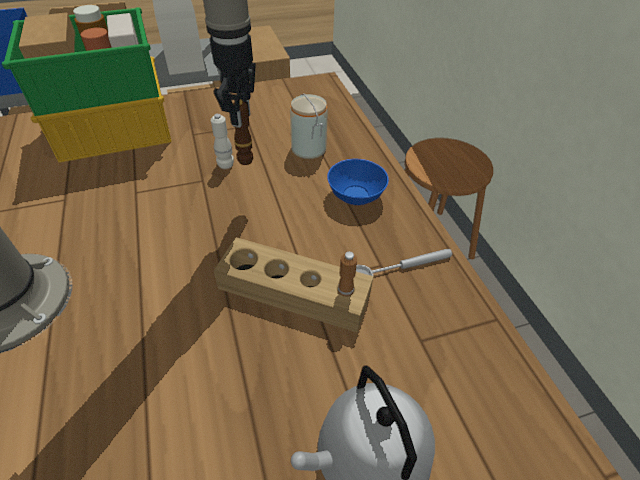

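The dark mill is held upright, with its foot at (244,158). Next I'll carry it over socket_38.

```bash
python3 -m crank '[[[-0.015,-0.014,-0.004],[0,0,0],0.02],[[-0.026,-0.024,0],[0,0,0],0.02],[[-0.027,-0.025,0],[0,0,0],0.02],[[-0.027,-0.025,0],[0,0,0],0.02],[[-0.027,-0.025,0],[0,0,0],0.02],[[-0.027,-0.025,0],[0,0,0],0.02],[[-0.027,-0.025,0],[0,0,0],0.02],[[-0.027,-0.025,0],[0,0,0],0.02],[[-0.025,-0.023,0],[0,0,0],0.02],[[-0.013,-0.012,0],[0,0,0],0.02]]'
python3 -m crank '[[[0,0,0],[0,0,0],0.02],[[0,0,0],[0,0,0],0.02],[[0,0,0],[0,0,0],0.02]]'
cat > look.py <<'E'
import sys,cv2
from h import *
k=sys.argv[1]
for n,(x0,y0) in(('top',(270,190)),('side',(205,130))):
    p,d=bot.read_camera(n);np.save(f"pics/{n}{k}.npy",d);p=p[y0:y0+150,x0:x0+180,::-1];cv2.imwrite(f'pics/{n}{k}.png',cv2.resize(p,None,fx=4,fy=4,interpolation=cv2.INTER_CUBIC))
E
python3 look.py a; python3 -c "
from h import *
rep(.5868,-.1615,.195)"
```

```text
t: 7.8
eef_pos: [0.5862, -0.1629, 0.2383]
tool_rot: [0.0, 0.321, 0.947, 0.001]
contact_force: [0.4, 0.1, -2.6]
gripper_width: 0.399
t: 8.18
eef_pos: [0.5869, -0.1588, 0.2401]
tool_rot: [0.001, 0.318, 0.948, 0.002]
contact_force: [-0.0, -0.5, -1.6]
gripper_width: 0.401
t 8.28 pos [ 0.5869 -0.1595  0.2401] yaz 52.85 z [ 0.0037  0.0018 -1.    ] F [-0.7 -0.3 -1.7] w 0.399 q [ 0.71  0.47 -0.74  1.69  0.34  1.11  0.8 ]
turn deg (tool) [0.21 0.1  0.05] shift in final axes [-0.0011 -0.0017  0.0451]
```

View pics/topa.png

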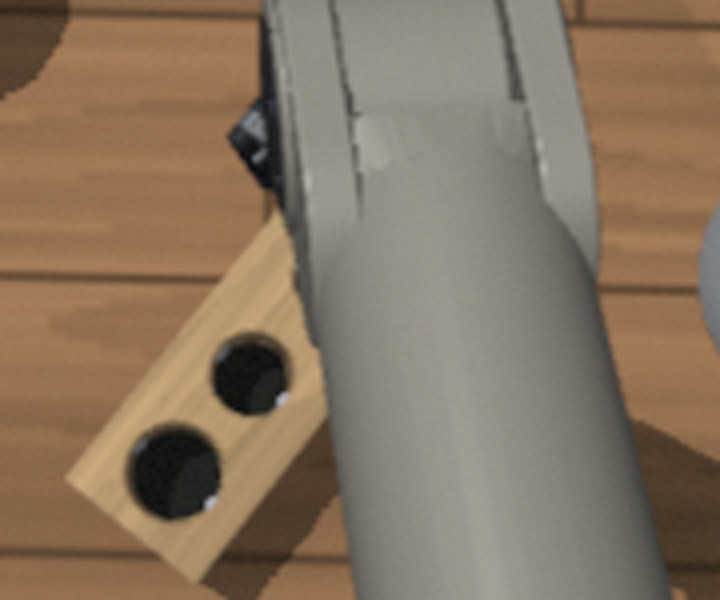

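View pics/sidea.png

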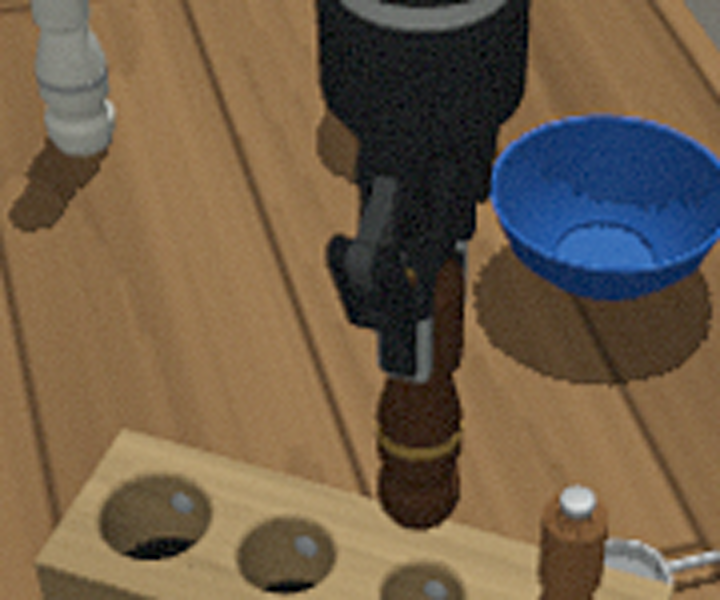

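The top view is blocked by the arm. The side view shows the held foot centred at about (419,490) in the crop, with its lowest edge at y = 528. I'll compare that with a projection of the model.

```bash
cat >> h.py <<'E'
def proj(n,P):
    c=bot.calibration(n);E=c["extrinsics"];q=(np.atleast_2d(P)-E[:3,3])@E[:3,:3]
    return np.c_[c["fx"]*q[:,0]/q[:,2]+c["cx"],c["fy"]*q[:,1]/q[:,2]+c["cy"]]
E
python3 - <<'E'
from h import *
a=np.linspace(0,6.28,200)
z0=.2401-.1174
def sil(x,y):
    out=[]
    for h,r in((0,.015),(.009,.019),(.02,.019),(.048,.019)):
        q=(proj("side",np.c_[x+r*np.cos(a),y+r*np.sin(a),0*a+z0+h])-[205,130])*4+1.5
        out.append((h,q.min(0).round(1),q.max(0).round(1)))
    return out
for xy in((.5869,-.1595),(.586,-.1625),(.5857,-.1651)): print(xy,sil(*xy))
print((proj("side",[[.5857,-.1651,.06]])-[205,130])*4+1.5)
E
```

```text
(0.5869, -0.1595) [(0, array([388.9, 477.4]), array([453.9, 526.6])), (0.009, array([380. , 458.2]), array([462.9, 520.5])), (0.02, array([379.6, 442.1]), array([463.4, 504.6])), (0.048, array([378.7, 399.7]), array([464.8, 462.5]))]
(0.586, -0.1625) [(0, array([388.8, 482.4]), array([454. , 531.8])), (0.009, array([379.9, 463.2]), array([463. , 525.8])), (0.02, array([379.5, 447.1]), array([463.6, 509.9])), (0.048, array([378.6, 404.7]), array([464.9, 467.8]))]
(0.5857, -0.1651) [(0, array([389.8, 486.6]), array([455. , 536.2])), (0.009, array([380.8, 467.3]), array([464.1, 530.2])), (0.02, array([380.4, 451.2]), array([464.7, 514.3])), (0.048, array([379.6, 408.9]), array([466. , 472.3]))]
[[421.90597563 594.96078955]]
```

```bash
python3 -m crank '[[[-0.001,-0.002,0.02],[0.2,0.1,0],0.02],[[0,0,0.02],[0,0,0],0.02],[[0,0,0.01],[0,0,0],0.02],[[0,0,0],[0,0,0],0.02],[[0,0,0],[0,0,0],0.02]]'
python3 look.py b; python3 -c "
from h import *
rep(.586,-.1625,.195)"
```

```text
t: 8.9
eef_pos: [0.587, -0.1627, 0.1903]
tool_rot: [0.0, 0.319, 0.948, 0.0]
contact_force: [-0.1, 0.3, -0.7]
gripper_width: 0.403
t 9.0 pos [ 0.5871 -0.1628  0.1906] yaz 52.75 z [ 1.3e-03 -2.0e-04 -1.0e+00] F [ 0.1 -0.5 -1.1] w 0.4 q [ 0.69  0.52 -0.71  1.74  0.39  1.03  0.76]
turn deg (tool) [ 0.03  0.07 -0.05] shift in final axes [ 0.0011 -0.0004 -0.0044]
```

View pics/sideb.png

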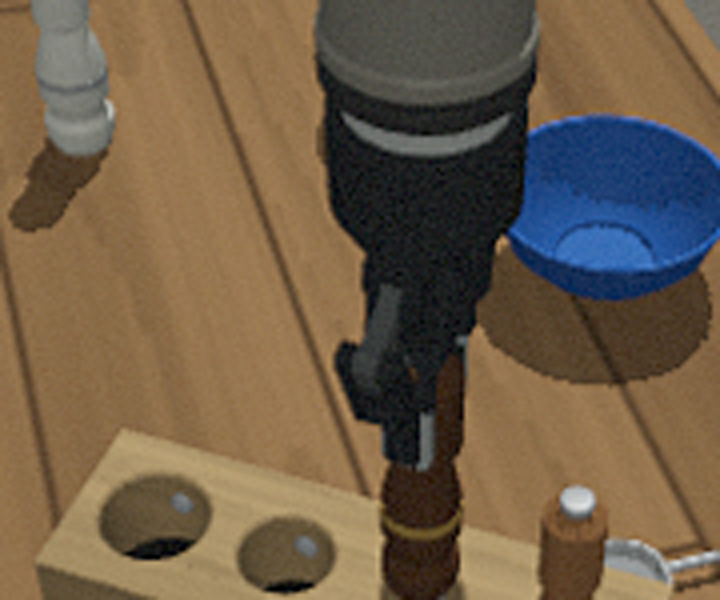

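```bash
sed -i 's/(205,130)/(205,200)/' look.py; python3 look.py c
```

```text
(no output)
```

View pics/sidec.png

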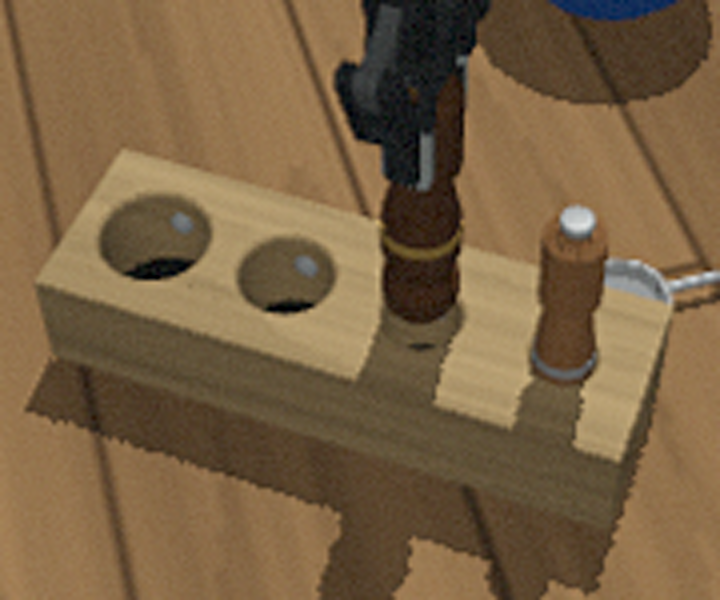

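```bash
python3 - <<'E'
from h import *
a=np.linspace(0,6.28,200)
def ext(x,y,z,r):
    q=(proj("side",np.c_[x+r*np.cos(a),y+r*np.sin(a),0*a+z])-[205,200])*4+1.5
    return q.min(0).round(1),q.max(0).round(1)
z0=.1906-.1174
for xy in((.587,-.1628),(.587,-.1648),(.5857,-.1651)):
    print(xy,ext(*xy,z0,.015),ext(*xy,z0+.009,.019),"hole rim",ext(*xy,.06,.02225))
E
```

```text
(0.587, -0.1628) (array([392.1, 269.7]), array([454.4, 318.6])) (array([383.5, 251.6]), array([463. , 313.6])) hole rim (array([377.4, 275.3]), array([468.8, 347.5]))
(0.587, -0.1648) (array([393.2, 272.8]), array([455.6, 321.8])) (array([384.7, 254.6]), array([464.3, 316.8])) hole rim (array([378.5, 278.3]), array([470. , 350.8]))
(0.5857, -0.1651) (array([390.8, 273.8]), array([453.2, 322.9])) (array([382.2, 255.7]), array([461.9, 317.9])) hole rim (array([376.1, 279.3]), array([467.6, 351.9]))
```

In the side view the foot, centred at x = 421 with its lower edge at y = 324, hangs centrally over the hole, centred at about (422,315). I'll lower it gently and watch the force.

```bash
python3 -m crank '[[[0,0,0.005],[0,0,0],0.02],[[0,0,0.005],[0,0,0],0.02],[[0,0,0.004],[0,0,0],0.02],[[0,0,0.004],[0,0,0],0.02],[[0,0,0.003],[0,0,0],0.02],[[0,0,0],[0,0,0],0.02]]'
python3 -c "
from h import *
rep(.586,-.1625,.157)"
```

```text
t: 9.85
eef_pos: [0.5868, -0.1626, 0.1689]
tool_rot: [0.0, 0.319, 0.948, 0.0]
contact_force: [0.2, 0.6, -0.6]
gripper_width: 0.4
t 9.85 pos [ 0.5868 -0.1626  0.1689] yaz 52.77 z [ 4.e-04  3.e-04 -1.e+00] F [ 0.2  0.6 -0.6] w 0.4 q [ 0.68  0.54 -0.7   1.75  0.41  0.99  0.75]
turn deg (tool) [ 0.03  0.01 -0.03] shift in final axes [ 0.0007 -0.0004  0.0119]
```

No contact yet, with the underside about 8 mm below the mouth. Continuing down.

```bash
python3 -m crank '[[[0,0,0.003],[0,0,0],0.02],[[0,0,0.003],[0,0,0],0.02],[[0,0,0.003],[0,0,0],0.02],[[0,0,0.003],[0,0,0],0.02],[[0,0,0],[0,0,0],0.02]]' 120
python3 -m crank '[[[0,0,0.003],[0,0,0],0.02],[[0,0,0],[0,0,0],0.02]]' 120
python3 -c "
from h import *
rep(.586,-.1625,.127)"
```

```text
t: 10.48
eef_pos: [0.5869, -0.1619, 0.1568]
tool_rot: [0.0, 0.319, 0.948, 0.001]
contact_force: [3.3, 3.8, -1.4]
gripper_width: 0.392
t: 10.72
eef_pos: [0.587, -0.162, 0.1541]
tool_rot: [0.0, 0.319, 0.948, 0.001]
contact_force: [3.5, 4.9, 0.2]
gripper_width: 0.392
t 10.72 pos [ 0.587  -0.162   0.1541] yaz 52.79 z [ 9.e-04  9.e-04 -1.e+00] F [3.5 4.9 0.2] w 0.392 q [ 0.68  0.56 -0.69  1.77  0.42  0.97  0.74]
turn deg (tool) [ 0.07  0.01 -0.01] shift in final axes [ 0.0005 -0.001   0.0271]
```

A 6 N sideways force acts along +tool y, so the foot rubs the wall or a ball on that side. I'll ease 1 mm that way and keep pressing.

```bash
python3 -m crank '[[[0,0.001,0.001],[0,0,0],0.02],[[0,0,0.002],[0,0,0],0.02],[[0,0,0],[0,0,0],0.02]]' 120
python3 -m crank '[[[0,0,0.003],[0,0,0],0.02],[[0,0,0],[0,0,0],0.02]]' 120
python3 -m crank '[[[0,0,0.003],[0,0,0],0.02],[[0,0,0],[0,0,0],0.02]]' 120
python3 -c "
from h import *
rep(.586,-.1625,.127)"
```

```text
t: 11.1
eef_pos: [0.5874, -0.1623, 0.1516]
tool_rot: [0.0, 0.319, 0.948, -0.0]
contact_force: [2.3, 2.8, 4.6]
gripper_width: 0.389
t: 11.35
eef_pos: [0.5873, -0.1625, 0.148]
tool_rot: [0.0, 0.319, 0.948, -0.0]
contact_force: [2.8, 2.2, 0.5]
gripper_width: 0.396
t: 11.6
eef_pos: [0.5871, -0.1624, 0.1444]
tool_rot: [-0.0, 0.319, 0.948, -0.0]
contact_force: [4.8, 0.9, -2.4]
gripper_width: 0.389
t 11.6 pos [ 0.5871 -0.1624  0.1444] yaz 52.74 z [-1.e-04 -1.e-04 -1.e+00] F [ 4.8  0.9 -2.4] w 0.389 q [ 0.67  0.57 -0.68  1.77  0.43  0.95  0.73]
turn deg (tool) [-0.01  0.   -0.06] shift in final axes [ 0.0008 -0.0007  0.0174]
```

```bash
python3 -m crank '[[[-0.0008,0.001,0.003],[0,0,0],0.02],[[0,0,0],[0,0,0],0.02]]' 120
python3 -m crank '[[[0,0,0.003],[0,0,0],0.02],[[0,0,0],[0,0,0],0.02]]' 120
python3 -m crank '[[[0,0,0.003],[0,0,0],0.02],[[0,0,0],[0,0,0],0.02]]' 120
python3 -c "
from h import *
rep(.586,-.1625,.127)"; python3 look.py d
```

```text
t: 11.85
eef_pos: [0.5875, -0.1623, 0.141]
tool_rot: [-0.001, 0.319, 0.948, -0.001]
contact_force: [2.4, 0.8, -3.7]
gripper_width: 0.397
t: 12.1
eef_pos: [0.5876, -0.1622, 0.1379]
tool_rot: [-0.001, 0.319, 0.948, -0.0]
contact_force: [1.4, 0.4, -6.3]
gripper_width: 0.394
t: 12.35
eef_pos: [0.5874, -0.162, 0.1346]
tool_rot: [-0.001, 0.319, 0.948, -0.0]
contact_force: [1.6, -0.2, -8.8]
gripper_width: 0.392
t 12.35 pos [ 0.5874 -0.162   0.1346] yaz 52.75 z [-1.9e-03  2.0e-04 -1.0e+00] F [ 1.6 -0.2 -8.8] w 0.392 q [ 0.66  0.59 -0.68  1.78  0.44  0.94  0.72]
turn deg (tool) [-0.06 -0.1  -0.05] shift in final axes [ 0.0009 -0.0013  0.0076]
```

View pics/sided.png

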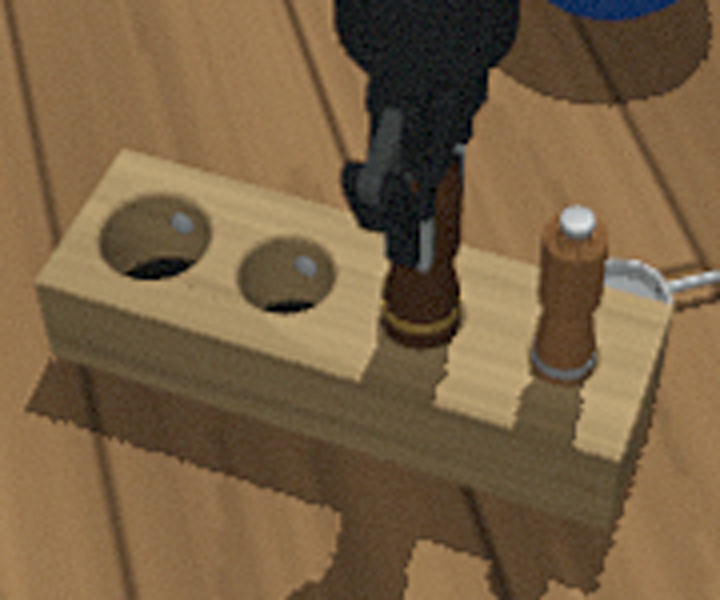

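The foot is most of the way in, and the tool is now pulled down (−8.8 N) as the balls snap into the groove. I'll go on to the floor.

```bash
python3 -m crank '[[[0,0,0.003],[0,0,0],0.02],[[0,0,0.002],[0,0,0],0.02],[[0,0,0],[0,0,0],0.02]]' 120
python3 -m crank '[[[0,0,0.002],[0,0,0],0.02],[[0,0,0.001],[0,0,0],0.02],[[0,0,0],[0,0,0],0.02]]' 120
python3 -c "
from h import *
rep(.586,-.1625,.127)"
```

```text
t: 12.82
eef_pos: [0.5881, -0.1615, 0.1305]
tool_rot: [-0.0, 0.319, 0.948, 0.0]
contact_force: [1.0, 1.2, -8.0]
gripper_width: 0.393
t: 13.2
eef_pos: [0.5886, -0.1621, 0.1282]
tool_rot: [0.0, 0.319, 0.948, -0.0]
contact_force: [0.1, 0.5, -1.2]
gripper_width: 0.392
t 13.2 pos [ 0.5886 -0.1621  0.1282] yaz 52.74 z [ 4.e-04 -5.e-04 -1.e+00] F [ 0.1  0.5 -1.2] w 0.392 q [ 0.66  0.59 -0.67  1.78  0.45  0.93  0.71]
turn deg (tool) [-0.01  0.03 -0.06] shift in final axes [ 0.0018 -0.0019  0.0012]
```

```bash
python3 -m crank '[[[0,0,0.002],[0,0,0],0.02],[[0,0,0],[0,0,0],0.02]]' 120
python3 -m crank '[[[0,0,0.002],[0,0,0],0.02],[[0,0,0],[0,0,0],0.02]]' 120
python3 -c "
from h import *
rep(.586,-.1625,.127)"
```

```text
t: 13.45
eef_pos: [0.5891, -0.1622, 0.1276]
tool_rot: [0.001, 0.32, 0.948, -0.0]
contact_force: [-2.3, -0.0, 8.3]
gripper_width: 0.395
t: 13.7
eef_pos: [0.5898, -0.1624, 0.1275]
tool_rot: [0.002, 0.32, 0.948, -0.001]
contact_force: [-6.4, -1.6, 21.9]
gripper_width: 0.396
t 13.7 pos [ 0.5898 -0.1624  0.1275] yaz 52.71 z [ 0.0027 -0.0027 -1.    ] F [-6.4 -1.6 21.9] w 0.396 q [ 0.66  0.59 -0.67  1.78  0.45  0.92  0.71]
turn deg (tool) [-0.03  0.21 -0.09] shift in final axes [ 0.003  -0.0024  0.0005]
```

The mill is on the floor: it stops at TCP z 0.1275, against 0.1174 + 0.010 expected, and the force rises. I'll relieve the push, open and lift off.

```bash
python3 -m crank '[[[0,0,-0.002],[0,0,0],0.02],[[0,0,0],[0,0,0],0.06],[[0,0,0],[0,0,0],0.06],[[0,0,0],[0,0,0],0.06],[[0,0,0],[0,0,0],0.06],[[0,0,-0.01],[0,0,0],0.06],[[0,0,-0.03],[0,0,0],0.06],[[0,0,-0.04],[0,0,0],0.06],[[0,0,-0.03],[0,0,0],0.085],[[0,0,0],[0,0,0],0.085]]' 80
python3 -c "
from h import *
rep(.4925,.321,.24)"; python3 look.py e
```

```text
t: 14.95
eef_pos: [0.5901, -0.1616, 0.2394]
tool_rot: [0.003, 0.319, 0.948, 0.0]
contact_force: [-0.1, 0.1, -0.3]
gripper_width: 0.996
t 14.95 pos [ 0.5901 -0.1616  0.2394] yaz 52.75 z [ 0.0055 -0.0014 -1.    ] F [-0.1  0.1 -0.3] w 0.996 q [ 0.71  0.47 -0.73  1.69  0.35  1.11  0.79]
turn deg (tool) [ 0.13  0.3  -0.05] shift in final axes [ 0.3696  0.3254 -0.0006]
```

View pics/sidee.png

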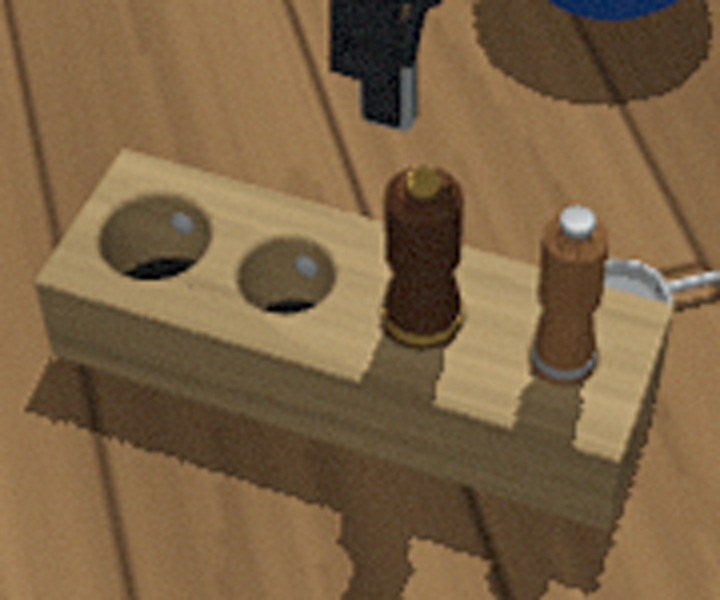

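The dark mill stands home, with its top at (424,181) and its band at the rim like the slim one's. Next is the white mill.

```bash
python3 -m crank '[[[0.018,0.016,0],[0.1,0.3,0],0.085],[[0.03,0.027,0],[0,0,0],0.085],[[0.03,0.027,0],[0,0,0],0.085],[[0.03,0.027,0],[0,0,0],0.085],[[0.03,0.027,0],[0,0,0],0.085],[[0.03,0.027,0],[0,0,0],0.085],[[0.03,0.027,0],[0,0,0],0.085],[[0.03,0.027,0],[0,0,0],0.085],[[0.03,0.027,0],[0,0,0],0.085],[[0,0,0],[0,0,0],0.085]]' 80
python3 -c "
from h import *
rep(.494,.3205,.24)
import cv2
for n in('top','side'):
  p,_=bot.read_camera(n); cv2.imwrite(f'pics/{n}5.png',p[:,:,::-1])
"
```

```text
t: 16.3
eef_pos: [0.5205, 0.1842, 0.2364]
tool_rot: [-0.004, 0.315, 0.949, 0.001]
contact_force: [0.8, -1.0, -0.2]
gripper_width: 0.994
t 16.3 pos [0.5205 0.1842 0.2364] yaz 53.22 z [-0.0071  0.0036 -1.    ] F [ 0.8 -1.  -0.2] w 0.994 q [ 0.22  0.41 -0.84  1.81  0.34  1.08  0.18]
turn deg (tool) [-0.08 -0.45  0.42] shift in final axes [ 0.1036  0.0925 -0.0036]
```

View pics/top5.png

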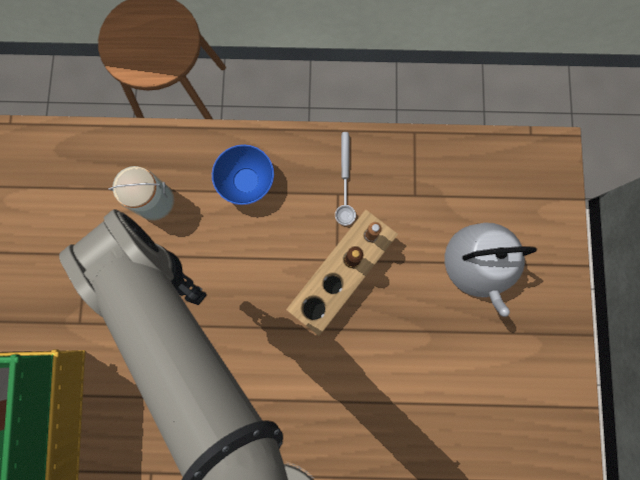

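View pics/side5.png

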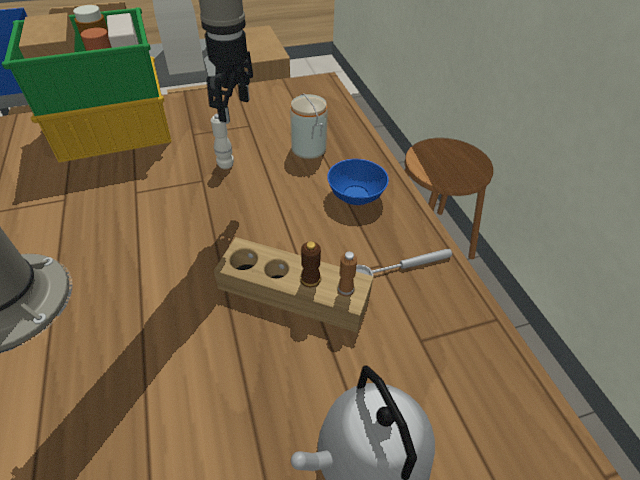

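The arm's wrist leans toward +y. Before going on, I'll check its height where it will come near the crates.

```bash
python3 - <<'E'
from h import *
p,d=bot.read_camera("top")
c=bot.calibration("top");E=c["extrinsics"]
v,u=np.mgrid[:480,:640];P=np.stack([(u-c["cx"])/c["fx"]*d,(v-c["cy"])/c["fy"]*d,d],-1)@E[:3,:3].T+E[:3,3]
for (uu,vv) in((80,260),(112,225),(150,300),(175,350),(120,320),(140,370),(210,420),(170,430),(250,460),(40,365),(80,360),(70,420)): print(uu,vv,P[vv,uu].round(3))
E
```

```text
80 260 [0.513 0.207 0.59 ]
112 225 [0.557 0.171 0.592]
150 300 [0.464 0.097 0.648]
175 350 [0.413 0.054 0.687]
120 320 [0.441 0.128 0.647]
140 370 [0.392 0.09  0.679]
210 420 [0.355 0.006 0.728]
170 430 [0.343 0.046 0.713]
250 460 [ 0.328 -0.034  0.748]
40 365 [0.344 0.468 0.187]
80 360 [0.34  0.471 0.018]
70 420 [0.213 0.46  0.059]
```

The forearm is high (z ≥ 0.59) and stays at y < 0.36, so it will clear the crates. Continuing.

```bash
python3 -m crank '[[[0.02,0.018,0],[0,-0.4,0.4],0.085],[[0.03,0.026,0],[0,0,0],0.085],[[0.03,0.026,0],[0,0,0],0.085],[[0.02,0.019,0],[0,0,0],0.085],[[0.004,0.004,0],[0,0,0],0.085],[[0,0,0],[0,0,0],0.085],[[0,0,0],[0,0,0],0.085]]' 80
python3 -c "
from h import *
rep(.494,.3205,.114)
import cv2
p,_=bot.read_camera('side'); p=p[60:180,170:330,::-1];cv2.imwrite('pics/s6.png',cv2.resize(p,None,fx=5,fy=5,interpolation=2))
"
```

```text
t: 17.32
eef_pos: [0.4986, 0.3142, 0.2363]
tool_rot: [0.001, 0.324, 0.946, -0.002]
contact_force: [0.6, 0.1, 0.1]
gripper_width: 0.993
t 17.32 pos [0.4986 0.3142 0.2363] yaz 52.2 z [ 3.0e-04 -3.8e-03 -1.0e+00] F [0.6 0.1 0.1] w 0.993 q [-0.04  0.47 -0.84  1.73  0.39  1.11 -0.09]
turn deg (tool) [-0.16  0.14 -0.6 ] shift in final axes [0.0074 0.0022 0.1223]
```

View pics/s6.png

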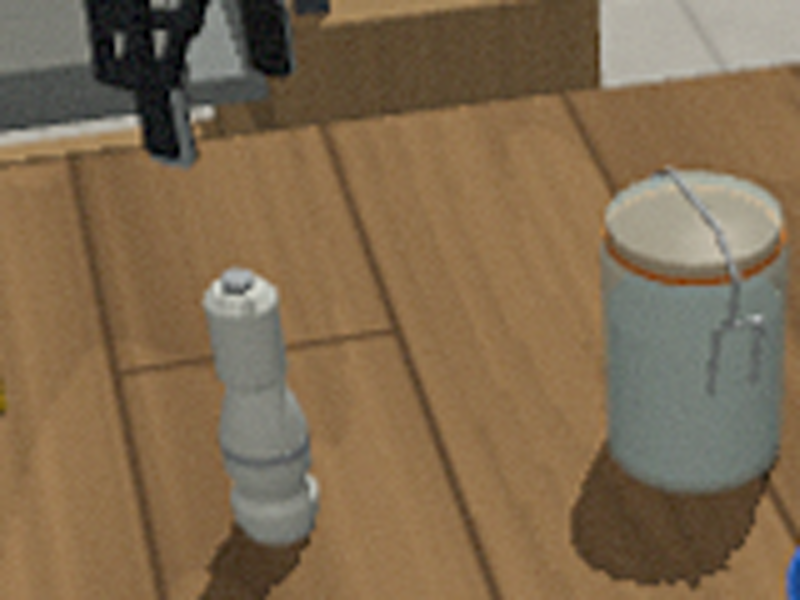

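The white mill stands with its top at (237,283) in the crop and the open fingers are above it. I'll correct by 7 mm in tool x, then go down to z = 0.117, as with the dark mill.

```bash
python3 -m crank '[[[0.007,0.002,0.01],[-0.1,0.1,-0.6],0.085],[[0,0,0.02],[0,0,0],0.085],[[0,0,0.02],[0,0,0],0.085],[[0,0,0],[0,0,0],0.085]]' 80
python3 -c "
from h import *
rep(.494,.3205,.117)"
```

```text
t: 17.88
eef_pos: [0.4923, 0.3208, 0.1839]
tool_rot: [-0.001, 0.318, 0.948, -0.002]
contact_force: [-0.3, 0.1, -0.1]
gripper_width: 0.991
t 17.88 pos [0.4923 0.3208 0.1839] yaz 52.96 z [-0.0038 -0.0027 -1.    ] F [-0.3  0.1 -0.1] w 0.991 q [-0.08  0.53 -0.81  1.78  0.44  1.03 -0.13]
turn deg (tool) [-0.25 -0.08  0.16] shift in final axes [-0.0015  0.0008  0.0669]
```

```bash
python3 -m crank '[[[-0.001,0,0.02],[-0.2,0,0],0.085],[[0,0,0.02],[0,0,0],0.085],[[0,0,0.02],[0,0,0],0.085],[[0,0,0.006],[0,0,0],0.085],[[0,0,0],[0,0,0],0.06],[[0,0,0],[0,0,0],0.05],[[0,0,0],[0,0,0],0.045]]' 80
python3 -c "
from h import *
rep(.494,.3205,.117)"
python3 -m crank '[[[0,0,0],[0,0,0],0.02],[[0,0,0],[0,0,0],0.02],[[0,0,0],[0,0,0],0.02],[[0,0,0],[0,0,0],0.02]]' 80
python3 -c "
from h import *
rep(.494,.3205,.117)"
```

```text
t: 18.75
eef_pos: [0.4947, 0.3219, 0.1213]
tool_rot: [0.001, 0.318, 0.948, 0.002]
contact_force: [0.1, -0.1, 0.3]
gripper_width: 0.528
t 18.75 pos [0.4947 0.3219 0.1213] yaz 52.95 z [ 0.0032  0.0034 -1.    ] F [ 0.1 -0.1  0.3] w 0.528 q [-0.11  0.6  -0.76  1.83  0.52  0.91 -0.19]
turn deg (tool) [0.27 0.03 0.15] shift in final axes [-0.0003 -0.0015  0.0043]
t: 19.25
eef_pos: [0.4944, 0.3214, 0.1215]
tool_rot: [0.001, 0.318, 0.948, 0.001]
contact_force: [-2.0, -0.8, 4.8]
gripper_width: 0.398
t 19.25 pos [0.4944 0.3214 0.1215] yaz 52.94 z [ 0.0027  0.0022 -1.    ] F [-2.  -0.8  4.8] w 0.398 q [-0.11  0.6  -0.76  1.83  0.52  0.91 -0.19]
turn deg (tool) [0.2  0.05 0.14] shift in final axes [-0.0002 -0.001   0.0045]
```

Gripped at TCP z 0.1215. I'll lift and carry it to above socket_46, which should be near (0.5306, −0.1183) in robot coordinates, going by where the dark mill seated.

```bash
python3 -m crank '[[[0,0,-0.02],[0.2,0,0],0.02],[[0,0,-0.03],[0,0,0],0.02],[[0,0,-0.04],[0,0,0],0.02],[[0,0,-0.03],[0,0,0],0.02],[[0,0,0],[0,0,0],0.02]]' 80
python3 -c "
from h import *
rep(.5306,-.1183,.245)"
```

```text
t: 19.88
eef_pos: [0.4952, 0.3229, 0.2439]
tool_rot: [0.002, 0.318, 0.948, 0.002]
contact_force: [0.2, -1.1, -3.0]
gripper_width: 0.399
t 19.88 pos [0.4952 0.3229 0.2439] yaz 52.95 z [ 0.0046  0.0031 -1.    ] F [ 0.2 -1.1 -3. ] w 0.399 q [-0.05  0.47 -0.85  1.72  0.39  1.12 -0.09]
turn deg (tool) [0.3  0.11 0.15] shift in final axes [-0.2949 -0.33   -0.0011]
```

```bash
python3 -m crank '[[[-0.01,-0.011,0],[0.2,0.1,0.1],0.02],[[-0.024,-0.027,0],[0,0,0],0.02],[[-0.024,-0.027,0],[0,0,0],0.02],[[-0.024,-0.027,0],[0,0,0],0.02],[[-0.024,-0.027,0],[0,0,0],0.02],[[-0.024,-0.027,0],[0,0,0],0.02],[[-0.024,-0.027,0],[0,0,0],0.02],[[-0.024,-0.027,0],[0,0,0],0.02],[[-0.024,-0.027,0],[0,0,0],0.02],[[-0.024,-0.027,0],[0,0,0],0.02]]'
python3 -m crank '[[[-0.024,-0.027,0],[0,0,0],0.02],[[-0.024,-0.026,0],[0,0,0],0.02],[[-0.015,-0.018,0],[0,0,0],0.02],[[0,0,0],[0,0,0],0.02],[[0,0,0],[0,0,0],0.02],[[0,0,0],[0,0,0],0.02]]'
python3 -c "
from h import *
rep(.5306,-.1183,.193)"
```

```text
t: 21.12
eef_pos: [0.5196, -0.02, 0.2395]
tool_rot: [-0.003, 0.319, 0.948, -0.002]
contact_force: [0.2, 0.0, -2.3]
gripper_width: 0.398
t: 21.88
eef_pos: [0.5281, -0.1109, 0.241]
tool_rot: [-0.002, 0.318, 0.948, -0.001]
contact_force: [0.3, 0.7, -2.2]
gripper_width: 0.4
t 21.88 pos [ 0.5281 -0.1109  0.241 ] yaz 52.96 z [-0.0041 -0.0013 -1.    ] F [ 0.3  0.7 -2.2] w 0.4 q [ 0.71  0.36 -0.77  1.84  0.28  1.06  0.76]
turn deg (tool) [-0.2  -0.14  0.16] shift in final axes [-0.0065 -0.0044  0.048 ]
```

```bash
python3 -m crank '[[[-0.006,-0.004,0.01],[-0.2,-0.1,0.1],0.02],[[0,0,0.02],[0,0,0],0.02],[[0,0,0.016],[0,0,0],0.02],[[0,0,0],[0,0,0],0.02],[[0,0,0],[0,0,0],0.02]]'
python3 look.py f; python3 -c "
from h import *
rep(.5306,-.1183,.175)"
```

```text
t: 22.5
eef_pos: [0.531, -0.1186, 0.1953]
tool_rot: [0.0, 0.319, 0.948, 0.0]
contact_force: [0.2, 0.1, -2.0]
gripper_width: 0.397
t 22.6 pos [ 0.5312 -0.1188  0.1958] yaz 52.76 z [ 1.2e-03 -2.0e-04 -1.0e+00] F [-0.9  0.4 -2.4] w 0.396 q [ 0.7   0.41 -0.74  1.88  0.34  0.97  0.73]
turn deg (tool) [ 0.03  0.06 -0.04] shift in final axes [ 0.0008 -0.      0.0208]
```

View pics/sidef.png

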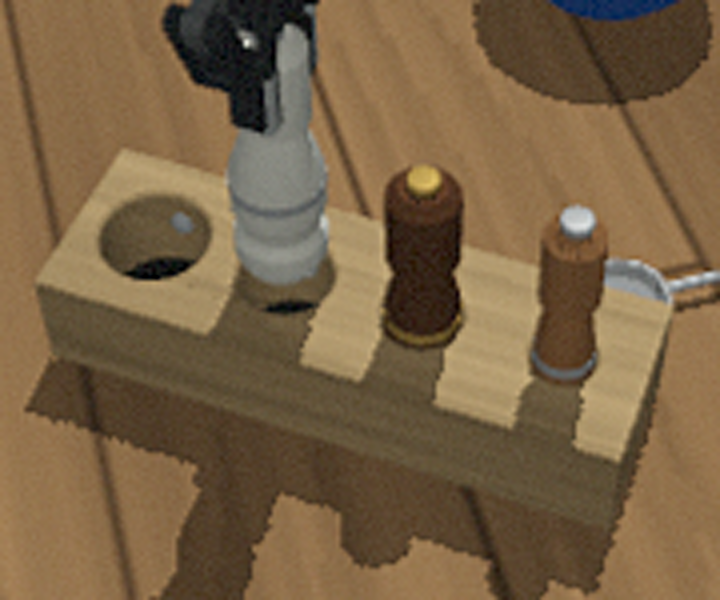

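View pics/topf.png

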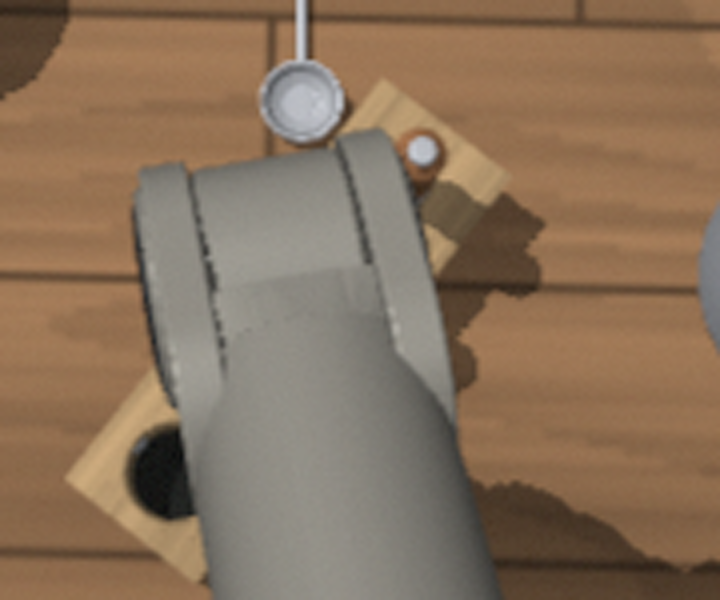

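```bash
python3 - <<'E'
from h import *
a=np.linspace(0,6.28,200)
def ext(x,y,z,r):
    q=(proj("side",np.c_[x+r*np.cos(a),y+r*np.sin(a),0*a+z])-[205,200])*4+1.5
    return q.min(0).round(1),q.max(0).round(1)
z0=.1958-.1215
for xy in((.5312,-.1188),(.5283,-.122),(.5283,-.120)):
    print(xy,ext(*xy,z0,.019),ext(*xy,z0+.009,.023),ext(*xy,z0+.015,.023),"hole rim",ext(*xy,.06,.02425))
for xy in((.5875,-.1620),(.5857,-.1651)): print("dark top", (proj("side",[[*xy,.16]])-[205,200])*4+1.5,"rim",ext(*xy,.06,.019))
E
```

```text
(0.5312, -0.1188) (array([249.7, 221.2]), array([327.3, 280.6])) (array([240.1, 203.2]), array([334.9, 275.3])) (array([239.2, 195.1]), array([334.5, 267.3])) hole rim (array([241. , 231.8]), array([339. , 307.5]))
(0.5283, -0.122) (array([245.3, 227.1]), array([323.2, 286.9])) (array([235.7, 209.1]), array([330.8, 281.6])) (array([234.8, 201. ]), array([330.4, 273.7])) hole rim (array([236.7, 237.7]), array([335. , 313.8]))
(0.5283, -0.12) (array([244.4, 224.2]), array([322.2, 283.8])) (array([234.8, 206.2]), array([329.8, 278.5])) (array([233.9, 198.1]), array([329.3, 270.5])) hole rim (array([235.8, 234.8]), array([333.9, 310.7]))
dark top [[424.59906015 170.66076052]] rim (array([384.6, 279. ]), array([462.6, 340.6]))
dark top [[422.72147541 176.43991617]] rim (array([382.8, 284.5]), array([461. , 346.4]))
```

The white foot spans x = 233–330, with its lower edge at about y = 285. That puts it within about 1.5 mm of the hole centre in the same camera. Going down.

```bash
python3 -m crank '[[[0,0,0.006],[0,0,0],0.02],[[0,0,0.006],[0,0,0],0.02],[[0,0,0.004],[0,0,0],0.02],[[0,0,0.004],[0,0,0],0.02],[[0,0,0.003],[0,0,0],0.02],[[0,0,0.003],[0,0,0],0.02],[[0,0,0],[0,0,0],0.02]]' 120
python3 -m crank '[[[0,0,0.003],[0,0,0],0.02],[[0,0,0.003],[0,0,0],0.02],[[0,0,0.002],[0,0,0],0.02],[[0,0,0],[0,0,0],0.02]]' 120
python3 -c "
from h import *
rep(.5306,-.1183,.1315)"
```

```text
t: 23.48
eef_pos: [0.5307, -0.1189, 0.169]
tool_rot: [-0.0, 0.319, 0.948, -0.0]
contact_force: [-0.3, 1.0, -1.9]
gripper_width: 0.391
t: 23.98
eef_pos: [0.5306, -0.1189, 0.161]
tool_rot: [-0.0, 0.319, 0.948, -0.0]
contact_force: [0.2, -0.1, -3.0]
gripper_width: 0.385
t 23.98 pos [ 0.5306 -0.1189  0.161 ] yaz 52.75 z [-3.e-04  1.e-04 -1.e+00] F [ 0.2 -0.1 -3. ] w 0.385 q [ 0.67  0.46 -0.72  1.91  0.38  0.91  0.69]
turn deg (tool) [-0.01 -0.01 -0.05] shift in final axes [0.0004 0.0005 0.0295]
```

```bash
python3 -m crank '[[[0,0,0.003],[0,0,0],0.02],[[0,0,0],[0,0,0],0.02]]' 120
python3 -m crank '[[[0,0,0.003],[0,0,0],0.02],[[0,0,0],[0,0,0],0.02]]' 120
python3 -m crank '[[[0,0,0.003],[0,0,0],0.02],[[0,0,0],[0,0,0],0.02]]' 120
python3 -m crank '[[[0,0,0.003],[0,0,0],0.02],[[0,0,0],[0,0,0],0.02]]' 120
python3 -m crank '[[[0,0,0.003],[0,0,0],0.02],[[0,0,0],[0,0,0],0.02]]' 120
python3 -m crank '[[[0,0,0.003],[0,0,0],0.02],[[0,0,0],[0,0,0],0.02]]' 120
python3 -c "
from h import *
rep(.5306,-.1183,.1315)"
```

```text
t: 24.22
eef_pos: [0.5309, -0.1189, 0.1584]
tool_rot: [0.0, 0.319, 0.948, -0.0]
contact_force: [-0.1, -0.5, 0.7]
gripper_width: 0.391
t: 24.48
eef_pos: [0.5307, -0.1189, 0.1551]
tool_rot: [0.0, 0.319, 0.948, -0.0]
contact_force: [0.7, -1.0, -3.4]
gripper_width: 0.389
t: 24.72
eef_pos: [0.5305, -0.1189, 0.1518]
tool_rot: [-0.0, 0.319, 0.948, -0.0]
contact_force: [0.6, -0.1, -1.0]
gripper_width: 0.392
t: 24.98
eef_pos: [0.5304, -0.1189, 0.1485]
tool_rot: [-0.0, 0.319, 0.948, 0.0]
contact_force: [-0.3, 0.5, -4.7]
gripper_width: 0.387
t: 25.22
eef_pos: [0.5303, -0.1189, 0.1455]
tool_rot: [-0.0, 0.319, 0.948, 0.0]
contact_force: [1.7, -0.7, -6.0]
gripper_width: 0.388
t: 25.48
eef_pos: [0.5303, -0.1189, 0.1425]
tool_rot: [-0.0, 0.319, 0.948, -0.0]
contact_force: [1.4, 0.3, -7.6]
gripper_width: 0.388
t 25.48 pos [ 0.5303 -0.1189  0.1425] yaz 52.76 z [-8.e-04  2.e-04 -1.e+00] F [ 1.4  0.3 -7.6] w 0.388 q [ 0.66  0.48 -0.7   1.93  0.4   0.88  0.67]
turn deg (tool) [-0.02 -0.04 -0.04] shift in final axes [0.0001 0.0007 0.011 ]
```

The pull is now downward (−7.6 N), the same pattern as the dark mill when it snapped in. On to the floor.

```bash
python3 -m crank '[[[0,0,0.003],[0,0,0],0.02],[[0,0,0.003],[0,0,0],0.02],[[0,0,0],[0,0,0],0.02]]' 120
python3 -m crank '[[[0,0,0.003],[0,0,0],0.02],[[0,0,0.001],[0,0,0],0.02],[[0,0,0],[0,0,0],0.02]]' 120
python3 -m crank '[[[0,0,0.002],[0,0,0],0.02],[[0,0,0],[0,0,0],0.02]]' 120
python3 -m crank '[[[0,0,0.002],[0,0,0],0.02],[[0,0,0],[0,0,0],0.02]]' 120
```

```text
t: 25.85
eef_pos: [0.5301, -0.119, 0.136]
tool_rot: [-0.001, 0.319, 0.948, 0.0]
contact_force: [3.1, -0.3, -12.0]
gripper_width: 0.39
t: 26.22
eef_pos: [0.5308, -0.1188, 0.1334]
tool_rot: [0.0, 0.319, 0.948, -0.0]
contact_force: [-0.2, -0.1, -2.6]
gripper_width: 0.39
t: 26.48
eef_pos: [0.531, -0.1189, 0.1317]
tool_rot: [0.0, 0.319, 0.948, -0.0]
contact_force: [-0.7, -0.0, 2.6]
gripper_width: 0.39
t: 26.72
eef_pos: [0.5318, -0.1192, 0.1316]
tool_rot: [0.001, 0.32, 0.948, -0.001]
contact_force: [-4.8, -1.3, 19.7]
gripper_width: 0.391
```

The white mill is on the floor: TCP z 0.1316 against 0.1315 expected, with the force up at 20 N. I'll relieve, open, rise and step clear for a top view.

```bash
python3 -m crank '[[[0,0,-0.002],[0,0,0],0.02],[[0,0,0],[0,0,0],0.06],[[0,0,0],[0,0,0],0.06],[[0,0,0],[0,0,0],0.06],[[0,0,0],[0,0,0],0.06],[[0,0,-0.01],[0,0,0],0.06],[[0,0,-0.03],[0,0,0],0.06],[[0,0,-0.04],[0,0,0],0.06],[[0,0,-0.04],[0,0,0],0.06],[[0,0,-0.02],[0,0,0],0.06]]' 80
python3 -m crank '[[[0.02,0.02,0],[0,0,0],0.06],[[0.03,0.03,0],[0,0,0],0.06],[[0.03,0.03,0],[0,0,0],0.06],[[0.03,0.03,0],[0,0,0],0.06],[[0.03,0.03,0],[0,0,0],0.06],[[0.03,0.03,0],[0,0,0],0.06],[[0.03,0.03,0],[0,0,0],0.06],[[0,0,0],[0,0,0],0.06],[[0,0,0],[0,0,0],0.06]]'
python3 look.py g;python3 -c "
from h import *
rep()
for n,x,y in(('38',.586,-.1625),('46',.5287,-.1193),('30',.6434,-.2057)):
  for c,o in(('top',[270,190]),('side',[205,200])): print(n,c,((proj(c,[[x,y,.16]])-o)*4+1.5).round())
"
```

```text
t: 27.98
eef_pos: [0.5317, -0.1186, 0.2743]
tool_rot: [0.002, 0.319, 0.948, 0.0]
contact_force: [0.5, 0.1, 0.1]
gripper_width: 0.7
t: 29.1
eef_pos: [0.4927, 0.1608, 0.2715]
tool_rot: [0.0, 0.319, 0.948, -0.0]
contact_force: [0.4, -0.6, 0.1]
gripper_width: 0.704
t 29.2 pos [0.4929 0.1599 0.2712] yaz 52.63 z [-0.e+00 -8.e-04 -1.e+00] F [0.  0.3 0. ] w 0.702 q [ 0.31  0.31 -0.9   1.85  0.27  1.11  0.24]
38 top [[343. 255.]]
38 side [[422. 172.]]
46 top [[261. 361.]]
46 side [[274. 131.]]
30 top [[425. 151.]]
30 side [[576. 215.]]
```

View pics/topg.png

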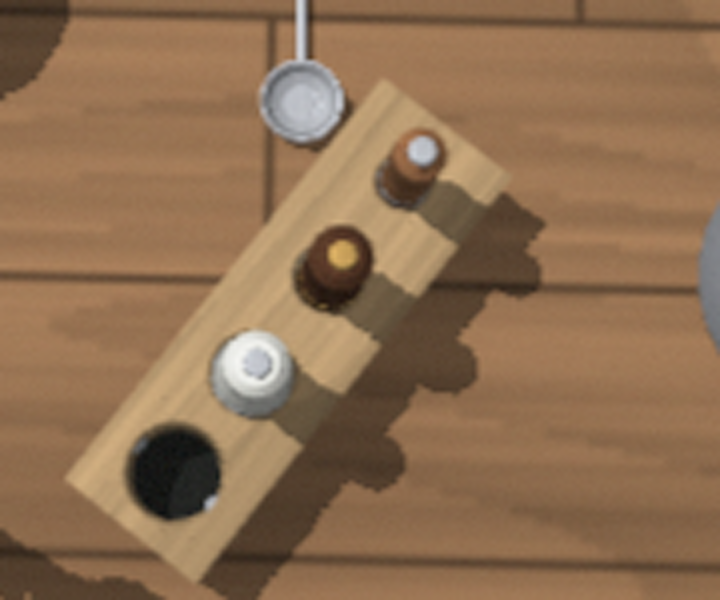

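View pics/sideg.png

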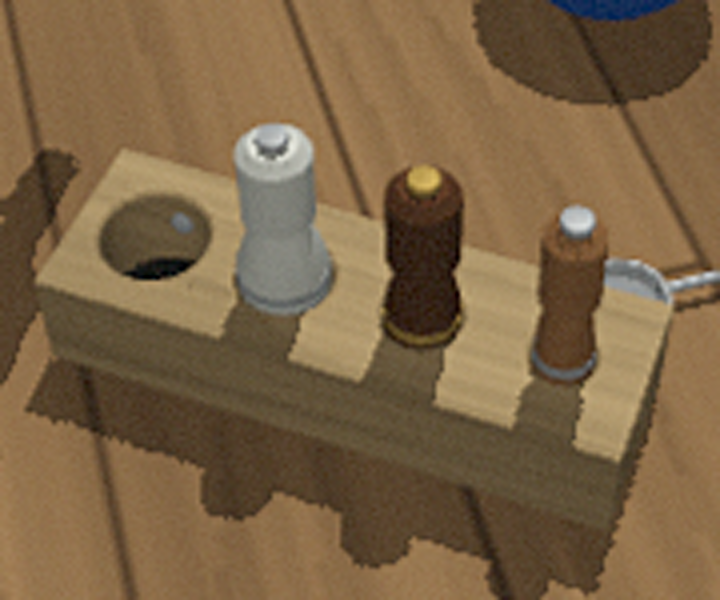

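Both mills stand upright with their bands at the rim. Their buttons are where a 0.16 m top should project: dark at (343,254) and white at (257,362) in the top crop. One depth check, then I'll hand in.

```bash
python3 - <<'E'
from h import *
d=np.load("pics/topg.npy");c=bot.calibration("top");E=c["extrinsics"]
for n,x,y in(("dark",343,254),("white",257,362),("slim",423,151)):
    u=round(270+x/4);v=round(190+y/4);z=np.median(d[v-1:v+2,u-1:u+2])
    print(n,(E[:3,:3]@np.array([(u-c["cx"])/c["fx"]*z,(v-c["cy"])/c["fy"]*z,z])+E[:3,3]).round(4))
print(bot.hand_in())
E
```

```text
dark [ 0.5847 -0.1636  0.1604]
white [ 0.5283 -0.1177  0.1614]
slim [ 0.6422 -0.2061  0.1587]
the job is handed in; nothing more can be done
None
```

I put the dark mill in socket_38 and the white mill in socket_46, pressed each past the catch to the socket floor, let go, moved the arm clear and handed in at about 29 s.

- **Seating:** Each mill gave the downward pull of the balls snapping into the groove. Each then stopped hard on the floor, at 0.1275 m for dark and 0.1316 m for white, both within about 0.1 mm of the expected height.
- **Height:** Depth on the tops read 0.160 m (dark), 0.161 m (white) and 0.159 m (slim). All three should be at 0.160 m when home.
- **Position:** In the last pictures both mills stand upright with their bands at the rim. By depth their tops are within about 2 mm of the socket centres. The slim mill has not moved, and the arm passed well clear of the kettle, canister, bowl and spoon.
- **Disagreement:** The two cameras differed by about 4 mm in y. I allowed for it by lining up each mill with its hole in the side view.
- **Catch force:** The upward push read at the catch was low. The highest I saw was 4.6 N on the dark mill and 0.7 N on the white, below the stated 6 to 15 N, probably because force was only read at the end of each move.

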